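# Show the thread sample plate over the closed case

### The arm

A 6-joint arm with a two-finger parallel gripper is mounted at the origin on the work surface. World frame = base frame: x ahead of the robot, y to its left, z up, the work surface at z = 0. Lengths are in m, angles in rad, forces in N, time in s.
With the tool pointing down it reaches from about 0.25 to 0.8 m from the base axis. Payload 3.9 kg.
Tool frame: the origin (TCP) lies midway between the tips of the shut fingers; the grasp point (between the pads) lies 19 mm behind it; z points along the fingers, y is the line along which they close (so a half turn about z gives the same grasp; the last joint's range is limited). The gripper opens to 85 mm and grips with 20 to 120 N. Pads are 22 mm wide; open, the fingers measure 114 mm over their backs; the gripper's body (76 mm by 85 mm) begins 54 mm behind the grasp point. The pads swing forward as they close: fully open they stand 13 mm farther back than shut.
Start: joints at [0, 0.26, -0.138, 1.173, 0, 1.571], TCP at [0.525, -0, 0.231] pointing down, gripper open.
Joint ranges: [-2.78, 2.78], [-0.83, 1.72], [-1.28, 1.37], [-1.9, 2.12], [-1.57, 1.48], [-3.14, 3.14]. Speed limits (rad/s): [2.57, 2.57, 3.14, 3.14, 3.14, 3.14].

### API

Orientations are given as a unit quaternion [w, x, y, z].
In Python, from workcell import * gives the robot as it stands. The module is installed in compiled form; this text tells all that it offers.
- The arm moves only by the tool arm_command, never from a script. Its argument "motion" is a list of rows, each a list of 6 numbers: the shift along the world's x, y, z as a fraction of full scale, then the turn, a rotation vector about the world's x, y, z as a fraction of full scale. In form: [[tx, ty, tz, ax, ay, az], ...]. A call has 1 to 10 rows; each row shifts and turns the commanded pose from where the row before left it; what a row does not reach is not made up. Full scale, the value 1, is 50 mm for a shift and 6 degrees for a turn. A row lasts 1/8 s, in which the tool goes at most 62.5 mm and 10.7 degrees, less where a joint would pass 70% of its speed; a pose out of reach is approached as far as the arm can. A call with a number of a shift or a turn outside -1 to 1 is refused whole. A call with a gripper value outside its range is refused whole. "fingers" is the gripper command: -1 is shut, 1 is fully open, values between are in proportion, set as the call begins (left out, the last holds). The fingers move at their own pace and stop on an object; "newtons" is the grip in N (left out, the last holds). Time passes only in rows, so rows that do not move let the fingers close. It gives the time, the measured TCP pose, the force, the opening and the grip force at its end, in the units of the state.
- read_state(): the state, without advancing time (a new reading comes with each control period).
- get_image(name): name is "scene" or "side" or "wrist"; returns a dict with "pixels" (384x512x3 uint8, red, green, blue), "fov_y" (degrees; the focal length in pixels is half the picture's height over the tangent of half this angle, whatever the lens; pixels are square), "cx", "cy" (the principal point, pixels), "R" (3x3) and "t" (3): a world point X has camera coordinates R X + t. Camera axes: x right, y down, z forward; pixel columns grow to the right and rows downward; lengths in m; the calibration is good to about 2 mm. A picture is of the moment at which its call begins. There is no depth.
- close_job(): hands the job in; it is judged then, once.
The state is a dict: "time_s": time; "qpos": joint angles; "dq": joint speeds; "tau": joint torques, N m; "tcp_pos": TCP position; "tool_rot": TCP orientation; "ft_force": force on the tool from outside, world axes, zero at the start; "moment": the same for the moment, N m; "finger_gap": opening from 0.0 (shut) to 1.0 (fully open); "grasp_force": force on a finger pad.
Only numpy, scipy, OpenCV 4.12 (cv2) and the standard library are available. Lean on these libraries where they do the work, as an engineer would, in place of code of your own. Each camera call takes 0.05 s, during which the arm holds its last target. There are 200 camera calls.

### The job

First lower the open lid of the sample case gently until it is fully closed; its plain white top is the background for reading samples. Then take the clear sample plate off its rest by its clear part and hold it about 12 cm above the middle of the lid, label side upward, tipped up lengthwise by about 30 degrees so that the frosted label end (the end with the small notch in one corner) is the higher end and the two long edges stay side by side at equal height. Finish while still holding it there, still and touching nothing else, and leave the spool, tape roll and jar alone.

Things in the scene. Friction and masses are not known exactly. Their poses are not given: they have to be found in the camera images.
- case: Fixed grey plastic sample case, an open box 160 (x) x 220 (y) x 60 mm high, walls 5 mm, standing on the table. Origin: centre of its underside. The lid hinges on its +x rim: the hinge axis runs along the case's y at x = +80 mm, z = 60.5 mm in the case frame. A small steel catch plate is fixed to the -x wall.
- lid (a joint): Lid opening, rad: 0 closed flat, grows as the free (-x) edge rises; starts at 0.7 to 1.2, stops at 1.5. A white plate 160 x 220 x 8 mm, 200 g, its underside on the hinge axis; a grey tab 50 mm wide sticks out 12 mm from the middle of its free edge. The hinge is stiff: the lid stays at any angle, 1 to 3 N near the free edge moves it. Push its outer face down near the free edge.
- lid_centre (a point): Middle of the lid's outer (white) face, on the lid; when closed it lies 68.5 mm above the table, over the centre of the case.
- rest: Fixed aluminium rest block, 76 (x) x 20 (y) x 24 mm high, on the table. Origin: centre of its underside. It may point any way; the plate lies along it, either end first.
- plate: Loose sample plate of clear acrylic, 110 (x) x 36 (y) x 6 mm, about 40 g, lying label side (+z) up along the rest. Origin: centre of its underside, at the start 24 mm above the table. The last 32 mm at +x are frosted white, the label end, with a 10 x 12 mm notch in the +x, +y corner; one 8 mm dark thread band goes round near the middle. It overhangs the rest 8 mm on each long side, room for fingers.
- plate_label (a point): Middle of the frosted label, on the top face of the plate, 38 mm from the plate's middle towards the frosted end.
- spool: Bystander: blue thread spool, 40 mm across, 46 mm high, standing. Origin: centre of its underside.
- tape_roll: Bystander: roll of tape lying flat, 100 mm across, 19 mm high. Origin: centre of its underside.
- finish: Bystander: small amber glass jar, 34 mm across, 75 mm high, standing. Origin: centre of its underside.
There are look-alikes about, which are no part of the job. There is more than one size of the plate; the one meant has the size given above.

How it is judged:
By the outcome, as a careful person would: the job done as asked, in the order asked, and still so for the second after the job is handed in, while the arm keeps its last pose, push and grip.
It also fails if it takes over 50 s, if anything falls off the work surface, if the arm or the gripper's body presses on something with over 40 N, if the wrist force passes 120 N, or if a joint passes its speed limit or range.

## Working session

There is one attempt and no reset: what is moved stays moved. The work goes in short steps, Python scripts to look and compute and a tool call to move; the robot and the scene stay as the last step left them, time stands still between calls to the robot, and variables do not carry over. Pictures are saved under pics/ and viewed, at most 10 in all, crops included, and the job is handed in when it is done.

Besides the shell and the picture viewer there is one more tool, called after "Emit:" by a JSON object that holds its "fn" and its "kwargs". arm_command: Moves the arm, as the interface text tells. Shift numbers are shares of 50 mm and turn numbers shares of 6 degrees, none past 1 either way. Its arguments: {"type":"object","properties":{"motion":{"type":"array"},"fingers":{"type":"number"},"newtons":{"type":"number"}},"required":["motion"]}

```bash
mkdir -p pics
cat > h.py <<'E'
from workcell import *
import numpy as np, cv2, pickle
def snap(n):
    d=get_image(n); pickle.dump(d,open(f'{n}.pkl','wb')); return d
def K(d):
    h=d['pixels'].shape[0]; f=h/2/np.tan(np.radians(d['fov_y'])/2); return f
def px2w(d,u,v,z):
    f=K(d); R=np.array(d['R']);t=np.array(d['t'])
    r=R.T@np.array([(u-d['cx'])/f,(v-d['cy'])/f,1]); c=-R.T@t
    return c+r*(z-c[2])/r[2]
def w2px(d,X):
    p=np.array(d['R'])@np.array(X)+np.array(d['t']); return K(d)*p[:2]/p[2]+[d['cx'],d['cy']]
def save(d,fn,box=None,s=1):
    im=d['pixels'][:,:,::-1]
    if box: im=im[box[1]:box[3],box[0]:box[2]]
    cv2.imwrite('pics/'+fn,cv2.resize(im,None,fx=s,fy=s,interpolation=cv2.INTER_CUBIC))
E
python3 - <<'E'
from h import *
for n in('scene','side'):
    d=snap(n); save(d,n+'1.png',s=1.5); print(n,d['fov_y'],d['cx'],d['cy'],-np.array(d['R']).T@d['t'],np.round(d['R'],2).tolist())
d=snap('wrist');print(-np.array(d['R']).T@d['t'])
print(read_state())
E
```

```text
scene 44.326834017650704 261.08876499061574 192.83557943383235 [1.26051989 0.32933627 1.18381243] [[-0.41, 0.91, -0.01], [0.75, 0.33, -0.57], [-0.51, -0.24, -0.82]]
side 56.446135488101525 254.69355173079634 192.68142995616876 [0.26015737 0.70291606 0.81115361] [[-0.92, -0.39, -0.0], [-0.27, 0.64, -0.72], [0.29, -0.66, -0.69]]
[0.52422985 0.07542149 0.37264175]
{'time_s': 0.15, 'qpos': array([-8.47162054e-06,  2.60549272e-01, -1.39080245e-01,  1.17269348e+00,
        1.66888070e-05,  1.57082603e+00]), 'dq': array([ 3.20222295e-04, -1.32408566e-03,  4.74809635e-03,  5.34001167e-05,
       -4.19345808e-04, -3.97183118e-04]), 'tau': array([-3.64596281e-05, -4.06005156e+01,  2.54166770e+01,  1.26235068e-02,
       -2.58195018e-05, -1.05726747e-05]), 'tcp_pos': array([5.24475675e-01, 9.03934876e-07, 2.30644805e-01]), 'tool_rot': array([-5.45654411e-04,  7.07120078e-01,  7.07093072e-01, -5.33865108e-04]), 'ft_force': array([-0.18840763, -0.51008106, -0.41673392]), 'moment': array([ 0.00965265, -0.01660311, -0.01464855]), 'grasp_force': 0.0, 'finger_gap': 0.9996462066562344}
```

View pics/scene1.png

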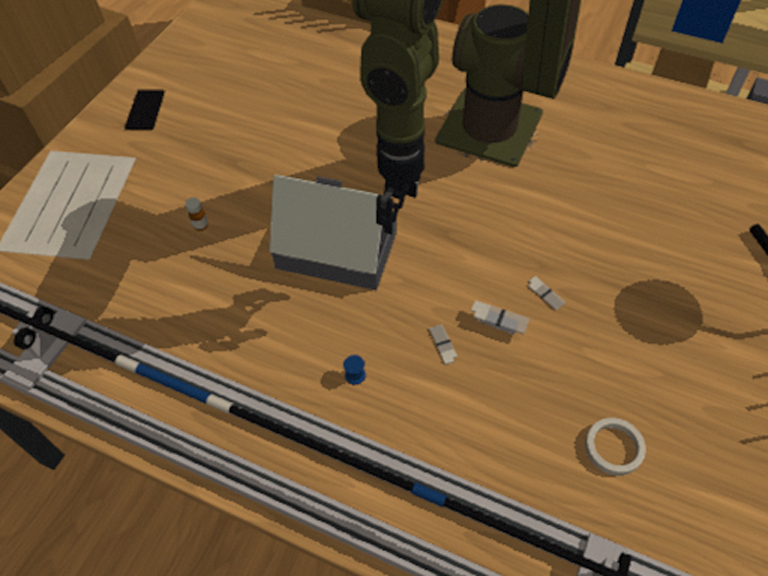

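View pics/side1.png

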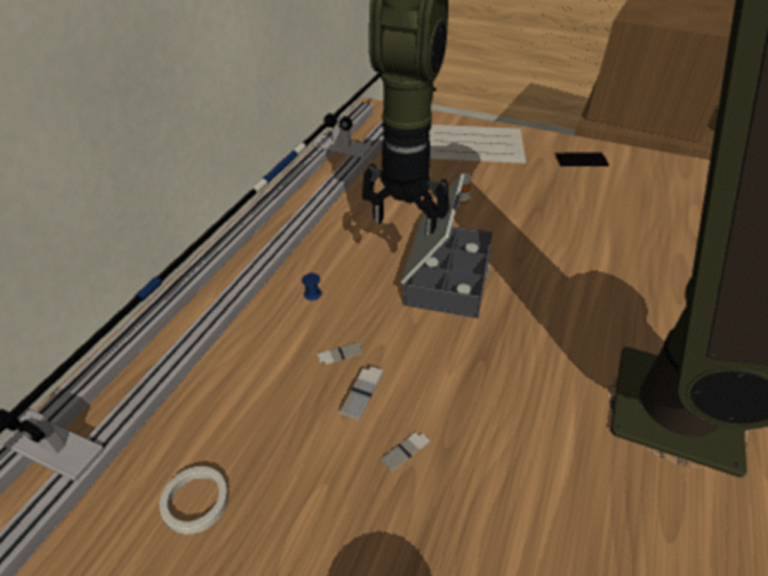

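Scene (768-px frame): the case with its open lid is at (330,230). The plate candidates are A at (500,318), the largest and raised with a shadow, B at (545,292) and C at (442,343), both small and flat. A fits 110 x 36 mm on a rest. In the side view, A is at (360,392), B at (405,450) and C at (340,353). I'll confirm with an enlarged crop.

Run:
```python
from h import *
S=pickle.load(open('scene.pkl','rb'));D=pickle.load(open('side.pkl','rb'))
def c(d,b,s): return cv2.resize(d['pixels'][b[1]:b[3],b[0]:b[2],::-1],None,fx=s,fy=s,interpolation=cv2.INTER_CUBIC)
a=c(S,(280,180,380,250),8)[:, :800]; cv2.imwrite('pics/pA.png',a)
a=np.hstack([c(S,(170,105,270,200),4),c(D,(260,105,360,215),4)[:380]]); cv2.imwrite('pics/cA.png',a)
b=c(D,(205,220,295,320),6); cv2.imwrite('pics/pB.png',b)
```

```text
(no output)
```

View pics/pA.png

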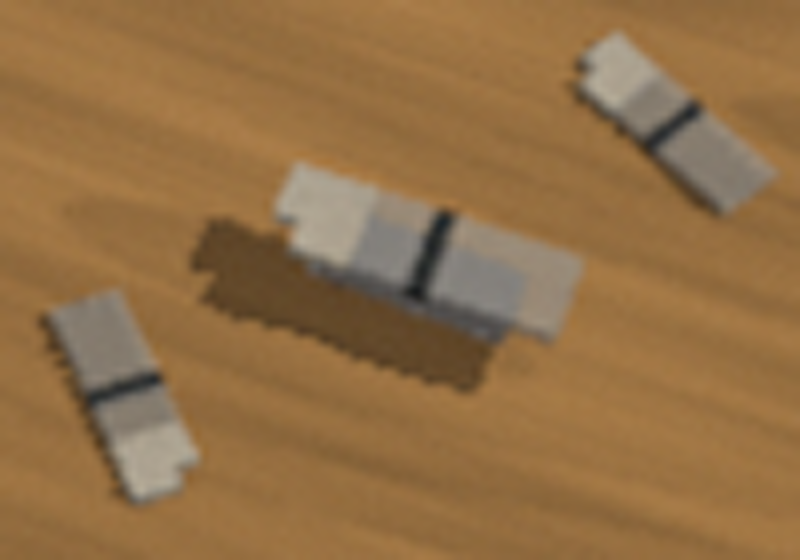

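View pics/pB.png

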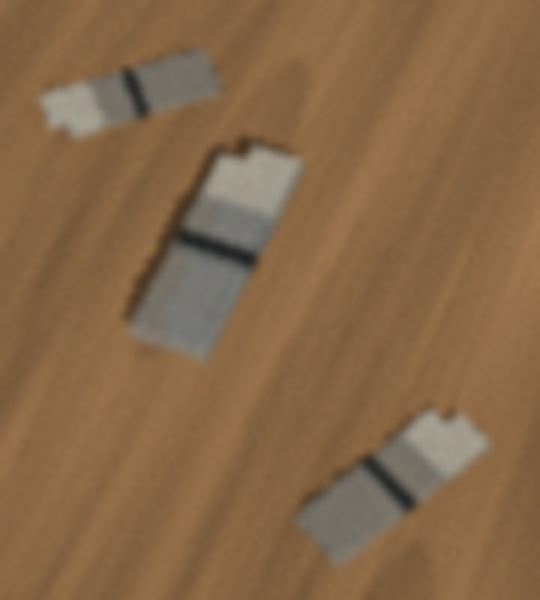

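View pics/cA.png

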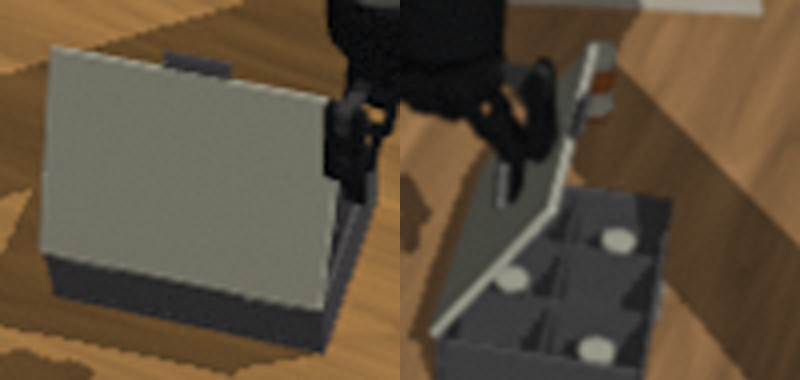

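A is the wanted plate: about twice the size of B and C, on an aluminium block, with its frosted end at crop px (330,210) and notch at (280,225). B (crop 675,125) and C (120,395) are small and flat on the table. The lid corners are at cA px (52,45), (328,98), (322,308) and (42,252), and the case base corners at (55,295) and (325,352).

Run:
```python
from h import *
np.set_printoptions(precision=4,suppress=True)
S=pickle.load(open('scene.pkl','rb'));D=pickle.load(open('side.pkl','rb'))
print('plate scene/side, z=.030')
P=[px2w(S,280+u/8,180+v/8,.03)[:2] for u,v in[(300,160),(583,260),(553,337)]]
Q=[px2w(D,205+u/6,220+v/6,.03)[:2] for u,v in[(302,157),(205,357),(127,322)]]
for p in(P,Q):
    p=np.array(p);print(p.tolist(),'L',np.linalg.norm(p[0]-p[1]),'W',np.linalg.norm(p[1]-p[2]),'c',(p[0]+p[2])/2,'yaw',np.degrees(np.arctan2(*(p[0]-p[1])[::-1])))
print('bands', px2w(S,280+432/8,180+255/8,.03),px2w(D,205+217/6,220+249/6,.03))
b=[px2w(S,170+u/4,105+v/4,0) for u,v in[(55,295),(325,352)]];print('case base',b,np.linalg.norm(b[0]-b[1]))
# lid fit: case pose (x,y,yaw), angle
from scipy.optimize import least_squares
def lidpts(q):
    x,y,w,a=q;c,s=np.cos(w),np.sin(w)
    def W(p): return [x+c*p[0]-s*p[1],y+s*p[0]+c*p[1],p[2]]
    def L(r,yy,h): # r from hinge to free, h normal
        return W([.08-r*np.cos(a)+h*np.sin(a),yy,.0605+r*np.sin(a)+h*np.cos(a)])
    return {'f-':L(.16,-.11,.008),'f+':L(.16,.11,.008),'h-':L(0,-.11,.008),'h+':L(0,.11,.008),'b-':W([.08,-.11,0]),'b+':W([.08,.11,0]),'m':W([-.08,.11,.06])}
best=None
obs=[(S,'f-',52,45,170,4),(S,'f+',328,98,170,4),(S,'h+',322,308,170,4),(S,'h-',42,252,170,4),(S,'b-',55,295,170,4),(S,'b+',325,352,170,4),(D,'f-',190,42,260,4),(D,'h+',33,330,260,4)]
def res(q):
    p=lidpts(q);return np.concatenate([w2px(d,p[k])-[o+u/s,105+v/s] for d,k,u,v,o,s in obs])
r=least_squares(res,[.5,-.1,0,.9],loss='soft_l1');print(r.x,np.degrees(r.x[2]),r.cost);print(res(r.x).reshape(-1,2))
p=lidpts(r.x);print(p)
# bystanders
print('spool',px2w(S,355/1.5,378/1.5,0),'jar',px2w(S,200/1.5,226/1.5,0),'tape',px2w(S,615/1.5,448/1.5,.01))
```

```text
plate scene/side, z=.030
[[0.4994549238696263, 0.1513883811310632], [0.4989293656913911, 0.25955706248963323], [0.5340781797670866, 0.25988044544118666]] L 0.10816995811338083 W 0.035150301669561304 c [0.5168 0.2056] yaw -89.72161971307739
[[0.5006781320964819, 0.14693295881393886], [0.4968278550982195, 0.2595777060294256], [0.5346953836763599, 0.25699674188481697]] L 0.11271053060031372 W 0.03795538297174776 c [0.5177 0.202 ] yaw -88.04235194921827
bands [0.5189 0.2092 0.03  ] [0.5151 0.2079 0.03  ]
case base [array([ 0.5733, -0.2622,  0.    ]), array([ 0.5371, -0.0466,  0.    ])] 0.21859204488844147
[ 0.4756 -0.1686  0.1754  1.0289] 10.048256660687509 5.552845254263808
[[-1.0286 -0.0472]
 [ 4.5111  0.2786]
 [-0.1243 -0.0729]
 [-0.9464 -0.2118]
 [-0.2385 -0.0128]
 [ 0.3675 -0.4336]
 [ 0.3665 -0.2854]
 [-0.6591  1.2012]]
{'f-': [np.float64(0.49908691955609114), np.float64(-0.27612935105737724), np.float64(0.20170196385417213)], 'f+': [np.float64(0.46070185677142567), np.float64(-0.05950389790143508), np.float64(0.20170196385417213)], 'h-': [np.float64(0.5803452550305159), np.float64(-0.2617307369355277), np.float64(0.0646262080572555)], 'h+': [np.float64(0.5419601922458503), np.float64(-0.04510528377958552), np.float64(0.0646262080572555)], 'b-': [np.float64(0.5735965964586522), np.float64(-0.2629265690929186), 0], 'b+': [np.float64(0.5352115336739867), np.float64(-0.04630111593697646), 0], 'm': [np.float64(0.37766574956057425), np.float64(-0.074217525234915), 0.06]}
spool [0.7359 0.0008 0.    ] jar [ 0.5407 -0.4696  0.    ] tape [0.679  0.4767 0.01  ]
```

Emit:
{"fn": "arm_command", "kwargs": {"motion": [[0, -0.8, 0.2, 0, 0, 0], [0, -0.8, 0, 0, 0, 0], [0, -0.8, 0, 0, 0, 0], [0.04, -0.8, 0, 0, 0, 0], [0, 0, 0, 0, 0, 0], [0, 0, -0.3, 0, 0, 0], [0, 0, -0.4, 0, 0, 0], [0, 0, -0.5, 0, 0, 0]], "fingers": -1, "newtons": 20}}

```text
time_s: 1.15
tcp_pos: [0.5268, -0.1586, 0.18]
tool_rot: [-0.0, 0.706, 0.708, 0.0]
ft_force: [0.3, 0.5, 0.3]
finger_gap: 0.004
grasp_force: 0.0
```

Run:
```python
from h import *
r=.135;H=np.array([.5544,-.1546]);f=np.array([-.985,-.174])
s=read_state();prev=s['tcp_pos'];print(prev,s['ft_force'])
for a in np.r_[1.0,np.arange(.94,.05,-.06),.0]:
    d=r*np.cos(a)-.008*np.sin(a)-.0145*(min(1,a/.3) if a<.3 else 1);z=.0605+r*np.sin(a)+.008*np.cos(a)
    p=np.r_[H+d*f,z];print(round(a,2),np.round(p,3),np.round((p-prev)/.05,2));prev=p
```

```text
[ 0.52677313 -0.15859348  0.18002096] [0.28800775 0.50989771 0.30366845]
1.0 [ 0.503 -0.164  0.178] [-0.47 -0.1  -0.03]
0.94 [ 0.497 -0.165  0.174] [-0.14 -0.02 -0.08]
0.88 [ 0.49  -0.166  0.17 ] [-0.13 -0.02 -0.09]
0.82 [ 0.484 -0.167  0.165] [-0.13 -0.02 -0.1 ]
0.76 [ 0.478 -0.168  0.159] [-0.12 -0.02 -0.11]
0.7 [ 0.472 -0.169  0.154] [-0.11 -0.02 -0.11]
0.64 [ 0.467 -0.17   0.148] [-0.11 -0.02 -0.12]
0.58 [ 0.462 -0.171  0.141] [-0.1  -0.02 -0.13]
0.52 [ 0.457 -0.172  0.135] [-0.09 -0.02 -0.13]
0.46 [ 0.453 -0.173  0.128] [-0.08 -0.01 -0.14]
0.4 [ 0.449 -0.173  0.12 ] [-0.08 -0.01 -0.14]
0.34 [ 0.446 -0.174  0.113] [-0.07 -0.01 -0.15]
0.28 [ 0.442 -0.174  0.105] [-0.08 -0.01 -0.15]
0.22 [ 0.437 -0.175  0.098] [-0.11 -0.02 -0.15]
0.16 [ 0.432 -0.176  0.09 ] [-0.1  -0.02 -0.16]
0.1 [ 0.428 -0.177  0.082] [-0.09 -0.02 -0.16]
0.0 [ 0.421 -0.178  0.068] [-0.12 -0.02 -0.27]
```

Emit:
{"fn": "arm_command", "kwargs": {"motion": [[-0.16, -0.03, -0.01, 0, 0, 0], [-0.16, -0.04, -0.01, 0, 0, 0], [-0.15, -0.03, -0.01, 0, 0, 0], [-0.14, -0.02, -0.08, 0, 0, 0], [-0.13, -0.02, -0.09, 0, 0, 0], [-0.13, -0.02, -0.1, 0, 0, 0], [-0.12, -0.02, -0.11, 0, 0, 0], [-0.11, -0.02, -0.11, 0, 0, 0]]}}

```text
time_s: 2.15
tcp_pos: [0.4714, -0.1701, 0.1548]
tool_rot: [-0.0, 0.707, 0.707, -0.0]
ft_force: [0.5, 0.2, 1.8]
finger_gap: 0.0
grasp_force: 0.5
```

Run:
```python
from h import *
d=snap('side');print(read_state()['ft_force'])
```

```text
[-0.48788689  0.21149621 -0.02328816]
```

Emit:
{"fn": "arm_command", "kwargs": {"motion": [[-0.11, -0.02, -0.12, 0, 0, 0], [-0.1, -0.02, -0.13, 0, 0, 0], [-0.09, -0.02, -0.13, 0, 0, 0], [-0.08, -0.01, -0.14, 0, 0, 0], [-0.08, -0.01, -0.14, 0, 0, 0], [-0.07, -0.01, -0.15, 0, 0, 0], [-0.08, -0.01, -0.15, 0, 0, 0], [-0.11, -0.02, -0.15, 0, 0, 0], [-0.1, -0.02, -0.15, 0, 0, 0]]}}

```text
time_s: 3.32
tcp_pos: [0.4307, -0.177, 0.0918]
tool_rot: [-0.0, 0.707, 0.707, 0.0]
ft_force: [0.5, -0.6, -0.1]
finger_gap: -0.0
grasp_force: 0.3
```

Emit:
{"fn": "arm_command", "kwargs": {"motion": [[-0.09, -0.02, -0.12, 0, 0, 0], [-0.06, -0.01, -0.1, 0, 0, 0], [-0.05, -0.01, -0.08, 0, 0, 0]]}}

```text
time_s: 3.7
tcp_pos: [0.4208, -0.179, 0.077]
tool_rot: [-0.0, 0.707, 0.707, 0.0]
ft_force: [-0.7, 0.3, 1.1]
finger_gap: 0.001
grasp_force: 0.3
```

Emit:
{"fn": "arm_command", "kwargs": {"motion": [[0, 0, -0.07, 0, 0, 0], [0, 0, -0.06, 0, 0, 0], [0, 0, -0.04, 0, 0, 0], [0, 0, 0, 0, 0, 0]]}}

```text
time_s: 4.2
tcp_pos: [0.4211, -0.1789, 0.0687]
tool_rot: [-0.0, 0.707, 0.707, 0.0]
ft_force: [-0.7, -0.9, -0.0]
finger_gap: 0.0
grasp_force: 0.0
```

Run:
```python
from h import *
d=snap('side');e=snap('scene');print(read_state()['tcp_pos'],read_state()['ft_force'])
def c(d,b,s): return cv2.resize(d['pixels'][b[1]:b[3],b[0]:b[2],::-1],None,fx=s,fy=s,interpolation=cv2.INTER_CUBIC)
cv2.imwrite('pics/c2.png',np.hstack([c(e,(170,105,270,215),4),c(d,(250,105,350,215),4)]))
```

```text
[ 0.42115797 -0.17899123  0.06881623] [ 0.04657435 -0.11850351  0.49114519]
```

View pics/c2.png

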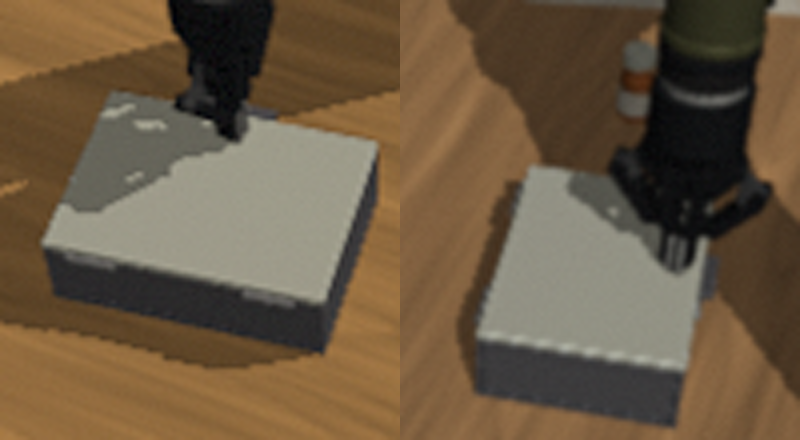

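The lid looks closed, with the fingertip at c2 px (235,135). I'll press a little more until the rim pushes back.

Emit:
{"fn": "arm_command", "kwargs": {"motion": [[0, 0, -0.03, 0, 0, 0], [0, 0, -0.03, 0, 0, 0], [0, 0, 0, 0, 0, 0]]}}

```text
time_s: 4.68
tcp_pos: [0.4214, -0.1791, 0.0683]
tool_rot: [0.001, 0.707, 0.707, 0.0]
ft_force: [-5.6, 2.7, 22.0]
finger_gap: 0.0
grasp_force: 11.3
```

Lid is closed: 22 N of reaction at z = 68.3 mm. Next I lift and move over the plate.

Emit:
{"fn": "arm_command", "kwargs": {"motion": [[0, 0, 0.5, 0, 0, 0], [0, 0, 1, 0, 0, 0], [0, 0.5, 1, 0, 0, 0], [0.2, 1, 0.5, 0, 0, 0], [0.3, 1, 0, 0, 0, 0], [0.3, 1, 0, 0, 0, 0], [0.3, 1, 0, 0, 0, 0], [0.3, 1, 0, 0, 0, 0], [0.3, 1, 0, 0, 0, 0], [0.2, 0.5, 0, 0, 0, 0]], "fingers": 0.4}}

```text
time_s: 5.92
tcp_pos: [0.5165, 0.1737, 0.2156]
tool_rot: [-0.0, 0.706, 0.708, 0.0]
ft_force: [0.5, 0.2, 0.8]
finger_gap: 0.701
grasp_force: 0.0
```

Emit:
{"fn": "arm_command", "kwargs": {"motion": [[0, 0.5, 0, 0, 0, 0], [0, 0.5, 0, 0, 0, 0], [0, 0, 0, 0, 0, 0], [0, 0, 0, 0, 0, 0]]}}

```text
time_s: 6.42
tcp_pos: [0.5158, 0.2205, 0.2156]
tool_rot: [0.0, 0.707, 0.707, -0.0]
ft_force: [-0.1, -0.4, 0.3]
finger_gap: 0.701
grasp_force: 0.0
```

Run:
```python
from h import *
s=read_state();print(s['time_s'],s['tcp_pos'],s['finger_gap'],s['ft_force'])
d=snap('wrist');save(d,'w1.png',s=1.5);e=snap('scene');snap('side')
f=lambda r:np.round(px2w(e,280+r[0]/8,180+r[1]/8,.004),3)
print('B',f((620,35)),f((775,170)),f((722,212)),'C',f((120,290)),f((200,460)))
print(w2px(d,[.4,.2,.03]),w2px(d,[.517,.204,.03]))
```

```text
6.425 [0.51578102 0.22054771 0.21563805] 0.7014919274306087 [-0.05601433 -0.43578968  0.25138767]
B [0.379 0.239 0.004] [0.415 0.311 0.004] [0.441 0.298 0.004] C [0.563 0.107 0.004] [0.617 0.16  0.004]
[141.05662451 187.20517075] [258.45567997 183.24032255]
```

View pics/w1.png

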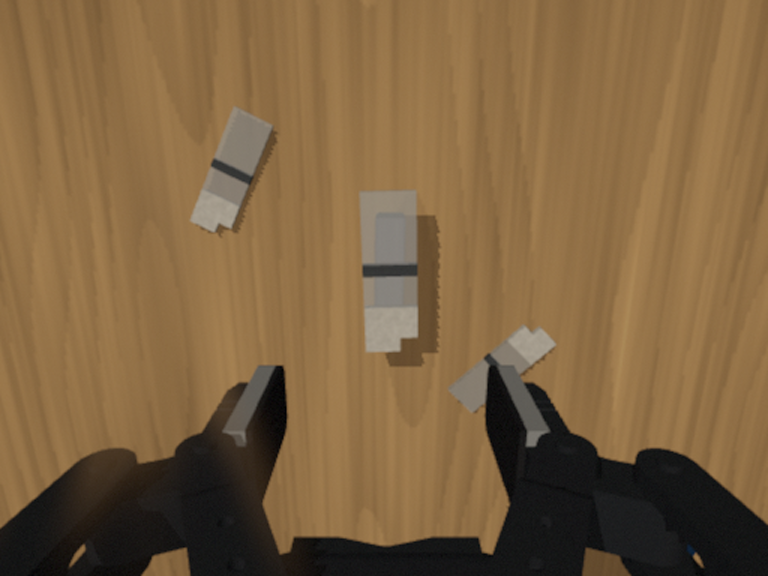

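The wrist view shows plate A upright in the frame: clear-end corners at (360,192) and (416,191), frosted-end left corner at (366,352), notch at bottom right, band at (390,270). B and C lie at (230,170) and (505,370), clear of the fingers.

Run:
```python
from h import *
d=pickle.load(open('wrist.pkl','rb'))
P=np.array([px2w(d,u/1.5,v/1.5,.03)[:2] for u,v in[(360,192),(416,191),(366,352),(419,337),(390,270)]])
print(P.round(4).tolist(),np.linalg.norm(P[0]-P[2]),np.linalg.norm(P[0]-P[1]));print('centre',(P[1]+P[2])/2,'yaw',np.degrees(np.arctan2(*(P[2]-P[0])[::-1])),np.degrees(np.arctan2(*(P[3]-P[1])[::-1])))
```

```text
[[0.4995, 0.2583], [0.5348, 0.2589], [0.502, 0.1484], [0.5386, 0.1596], [0.5185, 0.2073]] 0.10991523048491826 0.03533054675655955
centre [0.5184043  0.20365997] yaw -88.70852794734633 -87.84838067441862
```

Emit:
{"fn": "arm_command", "kwargs": {"motion": [[0.03, 0.06, -0.8, 0, 0, 0.25], [0, 0, -0.9, 0, 0, 0], [0, 0, -0.9, 0, 0, 0], [0, 0, -0.7, 0, 0, 0], [0, 0, -0.4, 0, 0, 0], [0, 0, -0.25, 0, 0, 0], [0, 0, -0.13, 0, 0, 0], [0, 0, 0, 0, 0, 0]]}}

```text
time_s: 7.58
tcp_pos: [0.5178, 0.2239, 0.012]
tool_rot: [0.0, 0.698, 0.716, 0.0]
ft_force: [-1.5, -1.0, 0.3]
finger_gap: 0.703
grasp_force: 0.0
```

Emit:
{"fn": "arm_command", "kwargs": {"motion": [[0, 0, -0.08, 0, 0, 0], [0, 0, 0, 0, 0, 0]]}}

```text
time_s: 7.82
tcp_pos: [0.5177, 0.2241, 0.0081]
tool_rot: [0.0, 0.698, 0.716, 0.0]
ft_force: [0.0, 0.7, -0.4]
finger_gap: 0.695
grasp_force: 0.0
```

Emit:
{"fn": "arm_command", "kwargs": {"motion": [[0, 0, 0, 0, 0, 0], [0, 0, 0, 0, 0, 0], [0, 0, 0, 0, 0, 0], [0, 0, 0, 0, 0, 0], [0, 0, 0, 0, 0, 0]], "fingers": -1, "newtons": 40}}

```text
time_s: 8.45
tcp_pos: [0.5178, 0.2242, 0.0083]
tool_rot: [0.0, 0.698, 0.716, 0.0]
ft_force: [-1.3, 0.1, 5.3]
finger_gap: 0.412
grasp_force: 40.2
```

Emit:
{"fn": "arm_command", "kwargs": {"motion": [[0, 0, 0.1, 0, 0, 0], [0, 0, 0.3, 0, 0, 0], [0, 0, 0.6, 0, 0, 0], [0, 0, 0.8, 0, 0, 0], [0, 0, 0.8, 0, 0, 0], [0, 0, 0.8, 0, 0, 0], [0, 0, 0.6, 0, 0, 0], [0, 0, 0, 0, 0, 0]]}}

```text
time_s: 9.45
tcp_pos: [0.5193, 0.2248, 0.2113]
tool_rot: [0.001, 0.698, 0.716, 0.003]
ft_force: [0.2, 0.0, 0.3]
finger_gap: 0.411
grasp_force: 40.0
```

Emit:
{"fn": "arm_command", "kwargs": {"motion": [[-0.06, -0.3, 0, -0.5, -0.014, 0], [-0.1, -0.7, 0, -0.5, -0.014, 0], [-0.1, -0.9, 0, -0.5, -0.014, 0], [-0.1, -0.9, 0, -0.5, -0.014, 0], [-0.1, -0.9, 0, -0.5, -0.014, 0], [-0.1, -0.9, 0, -0.5, -0.014, 0], [-0.1, -0.9, 0, -0.5, -0.014, 0], [-0.1, -0.9, 0, -0.5, -0.014, 0], [-0.1, -0.8, 0, -0.5, -0.014, 0], [0, -0.46, 0, -0.5, -0.014, 0]]}}

```text
time_s: 10.7
tcp_pos: [0.4727, -0.1606, 0.2069]
tool_rot: [0.185, 0.674, 0.691, -0.182]
ft_force: [-0.6, 0.6, -0.5]
finger_gap: 0.412
grasp_force: 40.0
```

Emit:
{"fn": "arm_command", "kwargs": {"motion": [[0, 0, 0, 0, 0, 0], [0, 0, -0.2, 0, 0, 0], [0, 0, -0.3, 0, 0, 0], [0, 0, -0.2, 0, 0, 0], [0, 0, -0.16, 0, 0, 0], [0, 0, 0, 0, 0, 0], [0, 0, 0, 0, 0, 0]]}}

```text
time_s: 11.58
tcp_pos: [0.4748, -0.159, 0.1651]
tool_rot: [0.186, 0.674, 0.692, -0.18]
ft_force: [-0.2, 0.4, -0.2]
finger_gap: 0.412
grasp_force: 40.0
```

Run:
```python
from h import *
s=read_state();print(s)
d=snap('side');e=snap('scene')
def c(d,b,s): return cv2.resize(d['pixels'][b[1]:b[3],b[0]:b[2],::-1],None,fx=s,fy=s,interpolation=cv2.INTER_CUBIC)
cv2.imwrite('pics/f.png',np.hstack([c(e,(170,75,270,215),4),c(d,(250,75,350,215),4)]))
```

```text
{'time_s': 11.575, 'qpos': array([ 0.0026776 ,  0.24238124, -0.4671952 ,  0.84597335, -0.52367882,
        1.54326068]), 'dq': array([-0.00173605, -0.00299158,  0.00504073,  0.00072479, -0.00122128,
       -0.00099438]), 'tau': array([ 3.30405997e-02, -3.64514852e+01,  2.23245603e+01, -1.13135409e-01,
       -1.94722697e+00,  1.97014953e-05]), 'tcp_pos': array([ 0.47481206, -0.15895143,  0.16508379]), 'tool_rot': array([ 0.18601669,  0.67400666,  0.6918507 , -0.18015389]), 'ft_force': array([-0.18044783,  0.36854149, -0.22278615]), 'moment': array([ 0.55325766, -0.04375755,  0.02457215]), 'grasp_force': 39.96998190879822, 'finger_gap': 0.4120374988000381}
```

View pics/f.png

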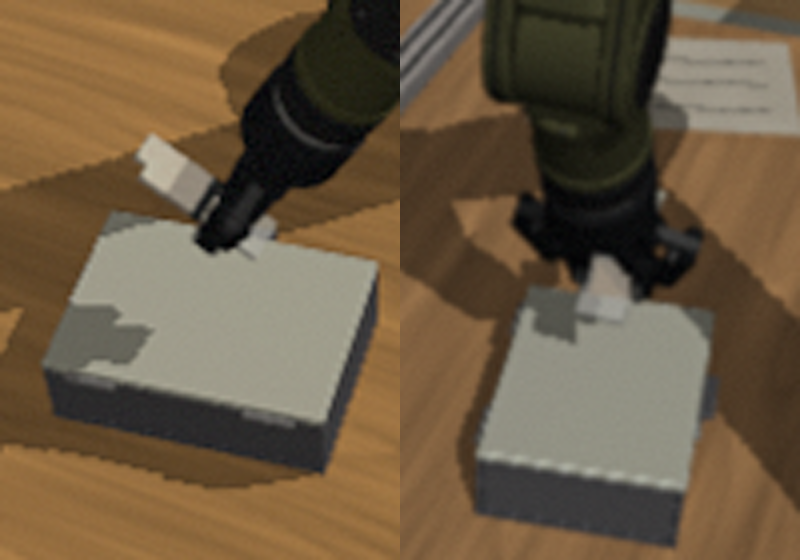

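Run:
```python
from h import *
from scipy.spatial.transform import Rotation as Ro
e=pickle.load(open('scene.pkl','rb'));d=pickle.load(open('side.pkl','rb'))
c=np.array([.4756,-.1686,.1895])
for t in(24,30,36):
    R=Ro.from_rotvec(np.radians(-t)*np.array([np.cos(.03),np.sin(.03),0]))*Ro.from_euler('z',-88.3,degrees=True)
    g=np.array([-.02,0,.003]); off=Ro.from_rotvec(np.radians(-30)*np.array([1,.03,0]))*Ro.from_euler('z',-88.3,degrees=True)
    gp=c+off.apply(g); P=lambda p:gp+R.apply(np.array(p)-g)
    f=lambda d,p,o:np.round((w2px(d,P(p))-[o,75])*4,0)
    print(t,'scene label(-y)',f(e,[.055,-.018,.006],170),'scene clear(+y..)',f(e,[-.055,-.018,.006],170),f(e,[-.055,.018,.006],170),'side clear top',f(d,[-.055,-.018,.006],250)+[400,0],f(d,[-.055,.018,.006],250)+[400,0],'bot',f(d,[-.055,-.018,0],250)+[400,0],f(d,[-.055,.018,0],250)+[400,0])
```

```text
24 scene label(-y) [145. 138.] scene clear(+y..) [277. 220.] [256. 255.] side clear top [620. 318.] [572. 307.] bot [620. 322.] [573. 311.]
30 scene label(-y) [148. 132.] scene clear(+y..) [275. 223.] [254. 258.] side clear top [620. 320.] [572. 310.] bot [620. 324.] [573. 313.]
36 scene label(-y) [153. 128.] scene clear(+y..) [273. 225.] [253. 260.] side clear top [620. 323.] [573. 312.] bot [621. 325.] [574. 314.]
```

The picture shows the lid shut and the plate tilted with the frosted end (150,133) higher. That matches the 30 degree prediction of (148,132), and the clear corner at (254,258) matches too. Handing in.

```bash
python3 -c "
from workcell import *
print(close_job())"
```

```text
the job is handed in; nothing more can be done
None
```

The lid is fully closed, and the plate is held by its clear part about 12 cm above the lid's middle, tilted about 30° with the frosted label end up; I handed the job in after about 12 s of robot time, with no verdict returned.

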